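Lock the screw-guide jig and hold a shelf board against its sprung plate

TASK

First turn the jig's lock ring until its upright tab stands at the locked mark. Then lay the plywood shelf board flat on the jig's bed, end-on, square and centred against the sprung guide plate, and press it so that the plate is pushed steadily about half way into its travel (about 9 N, never all the way in) for a colleague who will drive the screws. Finish while still holding the board pressed like this, and leave the screwdriver, the roll of tape and the glue jar where they are.

Things in the scene. Friction and masses are not known exactly. Their poses are not given: they have to be found in the camera images.
- jig: Steel screw-guide jig, fixed. Origin: on the table under mid-bed; z up, +x = pushing direction, towards plate and head. Bed x -120 to 130, y -55 to 55 mm, top 10 mm above the table. Grey head x 92 to 126, 80 mm wide, top 70 mm high. Round ear (radius 85, 10 mm thick) about x 0, y -115 mm carries the lock ring. It never moves, locked or not.
- stop_plate (a joint): Sprung upright steel plate before the head, 64 mm wide, 12 to 62 mm above the table, two guide bushes. Front face looks to jig -x, at jig x = 60 mm unpushed, centred on jig y = 0. Value: how far it is pushed in along jig +x, m, 0 to 0.020 (end of travel). Spring: 3 N at 0, plus 0.6 N per mm (9 N at 0.010).
- plate_face (a point): Point in the middle of the front face of the sprung guide plate, 30 mm above the table; moves with the plate.
- lock_ring (a joint): Dark knurled lock ring, radius 40 mm, top 26 mm above the table, turning about a vertical axis on the jig's ear. Value in rad, grows counterclockwise seen from above, 0 to 1.7; starts at 0 to 0.35. Locked, tab at the mark: 1.30; it can be turned past. Stays where left (friction 0.12 N m).
- lock_tab (a point): Middle of the top of the lock ring's black upright tab, 46 mm from the ring's axis, 62 mm above the table. The tab is 18 mm along the radius, 12 mm thick across it (the way to pinch it), and stands free from the ring's top (26 mm) up to 62 mm.
- lock_axis (a point): Point on the lock ring's vertical axis, 26 mm above the table (a fixed post, radius 18 mm, rises to 42 mm there).
- lock_mark (a point): Where lock_tab is when the ring is locked (62 mm above the table). On the ear the mark is a dark raised arrow-shaped pointer, 14 mm wide, outside the ring at 62 to 83 mm from its axis, aiming at the axis; its top is 18 mm above the table.
- board: Loose plywood shelf board, a bar 150 mm long (its x), 40 mm wide (y), 40 mm high (z), about 0.17 kg, lying on the table, both ends alike with two pilot holes. Origin: centre of its underside. Either end may go against the plate.
- screwdriver: Screwdriver lying on the table, to be left alone. Origin: underside, middle.
- tape_roll: Roll of tape, 90 mm across, 24 mm high, lying flat, to be left alone. Origin: centre of its underside.
- glue_jar: White glue jar, 60 mm across, 90 mm high, to be left alone. Origin: centre of its underside.

How it is judged:
By the outcome, as a careful person would: the job done as asked, in the order asked, and still so for the second after the job is handed in, while the arm keeps its last pose, push and grip.
It also fails if it takes over 59 s, if anything falls off the work surface, if the arm or the gripper's body presses on something with over 40 N, if the wrist force passes 120 N, or if a joint passes its speed limit or range.

ROBOT

A 6-joint arm with a two-finger parallel gripper is mounted at the origin on the work surface. World frame = base frame: x ahead of the robot, y to its left, z up, the work surface at z = 0. Lengths are in mm, angles in degrees, forces in N, time in s.
With the tool pointing down it reaches from about 300 to 850 mm from the base axis. Payload 4.2 kg.
Tool frame: the origin (TCP) lies midway between the tips of the shut fingers; the grasp point (between the pads) lies 19 mm behind it; z points along the fingers, y is the line along which they close (so a half turn about z gives the same grasp; the last joint's range is limited). The gripper opens to 91 mm and grips with 3 to 60 N. Pads are 32 mm wide; open, the fingers measure 118 mm over their backs; the gripper's body (76 mm by 178 mm) begins 60 mm behind the grasp point.
Start: joints at [74.714, 18.312, 89.639, -0, 72.044, -1.146], TCP at [140.476, 557.596, 185.476] pointing down, gripper open.
Joint ranges: [-177.97, 177.97], [-48.28, 115.42], [12.27, 149.76], [-77.06, 257.06], [2.81, 150.46], [-146.56, 146.56]. Speed limits (degrees/s): [147.25, 147.25, 180, 180, 180, 180].

INTERFACE

Orientations are given as [roll, pitch, yaw] about the fixed x, y, z axes, in that order (R = Rz(yaw) Ry(pitch) Rx(roll)).
In Python, from workcell import state, grab_frame, camera_model, workorder gives the robot as it stands.
- The arm moves only by the tool carry_out, never from a script. Its argument "commands" is a list of rows, each a list of 7 numbers: the turn, a rotation vector about the tool's x, y, z in degrees, then the shift along the tool's x, y, z in mm, then the opening, from -1 (shut) to 1 (fully open). In form: [[ax, ay, az, dx, dy, dz, hand], ...]. A call has 1 to 20 rows; each row is the pose to reach, as a shift and turn from the pose commanded when the call began, along the tool's axes at that moment; what a row does not reach only later rows make up. A row lasts 1/10 s, in which the tool goes at most 50 mm and 8.59 degrees, less where a joint would pass 70% of its speed; a pose out of reach is approached as far as the arm can. A call with a gripper value outside its range is refused whole. The fingers move at their own pace and stop on an object; "force" is the grip in N (left out, the last holds). Time passes only in rows, so rows that repeat a pose let the fingers close. It gives the time, the measured TCP pose, the force, the opening and the grip force at its end, in the units of the state.
- state(): the state, without advancing time (a new reading comes with each control period).
- grab_frame(name): name is "scene" or "top" or "wrist"; returns the picture (420x560x3 uint8, red, green, blue); there is no depth.
- camera_model(name): a dict with "fx", "fy", "cx", "cy" (pixels), "origin" and "rotation" of the camera in the world; the wrist camera has in their place "mount" (4x4, takes a point from camera to tool coordinates, whose origin is the TCP and whose axes are the flange's). Camera axes: x right, y up, looking along -z (the intrinsics and any distortion apply to the point x, -y, -z); pixel columns grow to the right and rows downward; lengths in mm; the calibration is good to about 2 mm. A picture is of the moment at which its call begins: read the wrist's pose just before it. camera_model takes no time and is no camera call.
- workorder.job_done(): hands the job in; it is judged then, once.
The state is a dict: "time_s": time; "qpos": joint angles; "qvel": joint speeds; "effort": joint torques, N m; "ee_pos": TCP position; "ee_rot": TCP orientation; "force": force on the tool from outside, world axes, zero at the start; "torque": the same for the moment, N m; "gripper_width": finger opening in mm; "gripper_force": force on a finger pad.
Only numpy, scipy, OpenCV 4.12 (cv2) and the standard library are available. Lean on these libraries where they do the work, as an engineer would, in place of code of your own. Each camera call takes 0.05 s, during which the arm holds its last target. There are 200 camera calls.

## Working session

There is one attempt and no reset: what is moved stays moved. The work goes in short steps, Python scripts to look and compute and a tool call to move; the robot and the scene stay as the last step left them, time stands still between calls to the robot, and variables do not carry over. Pictures are saved under pics/ and viewed, at most 10 in all, crops included, and the job is handed in when it is done.

Besides the shell and the picture viewer there is one more tool, called after ">>>" as name([rows], argument=value, ...), one row to a line, values as JSON. carry_out: Moves the arm, as the interface text tells. Its arguments: {"type":"object","properties":{"commands":{"type":"array"},"force":{"type":"number"}},"required":["commands"]}

```bash
mkdir -p pics; python3 - <<'E'
from workcell import state, grab_frame, camera_model
import cv2
for n in("scene","top"):
    print(n,camera_model(n)); cv2.imwrite(f"pics/{n}1.png",grab_frame(n)[:,:,::-1])
print(camera_model("wrist")); print(state())
E
```

```text
scene {'fx': 465.74737657402693, 'fy': 465.74737657402693, 'cx': 276.0407725355193, 'cy': 213.9128862553826, 'origin': array([1443.3562756 ,  248.3448095 ,  854.62050982]), 'rotation': array([ 48.70533123,  -0.33052353, 102.28186151])}
top {'fx': 427.71435121114416, 'fy': 427.71435121114416, 'cx': 282.5353972643545, 'cy': 209.41953574651572, 'origin': array([ 464.94867044,   79.63145622, 1167.64366439]), 'rotation': array([  7.34364224,   0.26791606, -90.791139  ])}
{'fx': 297.0722756942616, 'fy': 297.0722756942616, 'cx': 277.9388653917227, 'cy': 206.03331237055698, 'mount': array([[-1.33119078e-03,  9.65627233e-01,  2.59927442e-01,
         7.22826519e+01],
       [ 9.99999049e-01,  1.19181273e-03,  6.93819329e-04,
         2.43972303e-01],
       [ 3.60186004e-04,  2.59928118e-01, -9.65627901e-01,
        -1.99235536e+02],
       [ 0.00000000e+00,  0.00000000e+00,  0.00000000e+00,
         1.00000000e+00]])}
{'time_s': 0.1, 'qpos': array([ 7.47125568e+01,  1.83463444e+01,  8.96998912e+01, -2.07976262e-03,
        7.20419823e+01, -1.14612066e+00]), 'qvel': array([ 0.02866446, -0.09046174, -0.1989854 , -0.08280457,  0.00683345,
        0.01322537]), 'effort': array([-6.17203350e-04, -4.13331163e+01, -2.32508361e+01,  7.28325779e-02,
        4.20570828e-02, -4.21920060e-05]), 'ee_pos': array([140.36481626, 557.09831867, 184.71753088]), 'ee_rot': array([-1.7991176e+02,  2.1250019e-04,  1.6585932e+02]), 'force': array([-0.11967178,  0.58792706,  0.3030626 ]), 'torque': array([-0.00407317, -0.04263885,  0.02711704]), 'gripper_force': 0.0, 'gripper_width': 91.14427998333386}
```

View pics/top1.png

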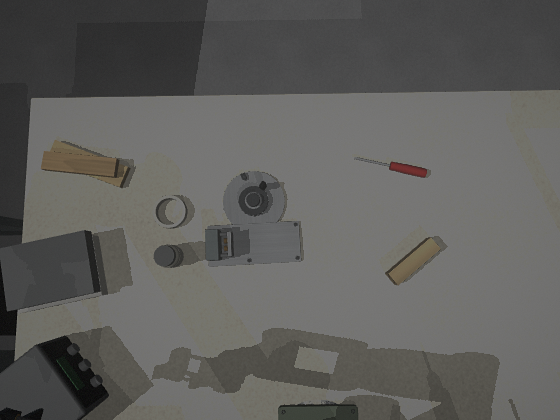

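View pics/scene1.png

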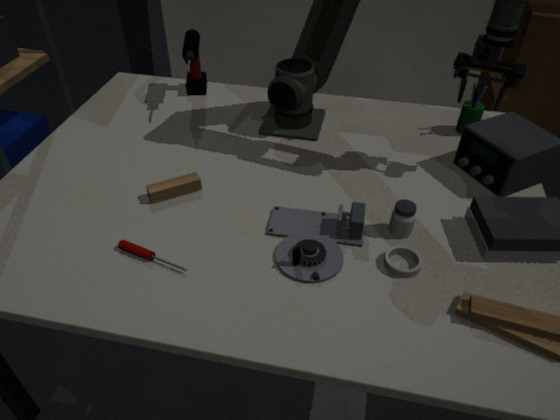

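Top view: the jig is at about (255,243) with its head at the left. The ring is at (254,200), the board at (416,260), the tape at (172,211), the jar at (168,256) and the screwdriver at (395,167).

```bash
cat > h.py <<'E'
import numpy as np, cv2
from scipy.spatial.transform import Rotation as R
from workcell import state, grab_frame, camera_model
def cam(n,s=None):
    m=camera_model(n); K=np.array([[m['fx'],0,m['cx']],[0,m['fy'],m['cy']],[0,0,1]])
    if n=='wrist':
        s=s or state(); M=m['mount']; T=R.from_euler('xyz',s['ee_rot'],degrees=True).as_matrix()
        return K,T@M[:3,3]+s['ee_pos'],T@M[:3,:3]
    return K,np.array(m['origin']),R.from_euler('xyz',m['rotation'],degrees=True).as_matrix()
def ray(c,px,z):
    K,o,r=c; px=np.atleast_2d(px).astype(float)
    d=np.c_[(px[:,0]-K[0,2])/K[0,0],-(px[:,1]-K[1,2])/K[1,1],-np.ones(len(px))]@r.T
    return o+d*((z-o[2])/d[:,2])[:,None]
def proj(c,P):
    K,o,r=c; p=(np.atleast_2d(P)-o)@r
    return np.c_[K[0,2]-K[0,0]*p[:,0]/p[:,2],K[1,2]+K[1,1]*p[:,1]/p[:,2]]
def gain(im): return np.clip(im.astype(float)*1.7,0,255).astype(np.uint8)
E
python3 - <<'E'
from h import *
im=cv2.imread('pics/top1.png')
a=cv2.resize(gain(im[160:280,195:315]),None,fx=4.8,fy=4.8,interpolation=cv2.INTER_CUBIC)
b=cv2.resize(gain(im[225:295,380:450]),None,fx=3,fy=3,interpolation=cv2.INTER_CUBIC)
o=np.zeros((576,790,3),np.uint8);o[:,:576]=a;o[:210,577:787]=b
cv2.imwrite('pics/c1.png',o)
hsv=cv2.cvtColor(im,cv2.COLOR_BGR2HSV)
m=cv2.inRange(hsv,(8,70,60),(35,255,255));m[:, :360]=0
c=max(cv2.findContours(m,0,2)[0],key=cv2.contourArea);r=cv2.minAreaRect(c);print(r)
C=cam('top');q=cv2.boxPoints(r)
for z in(0,40):
    p=ray(C,q,z)[:,:2];print(z,p.round(),p.mean(0),np.linalg.norm(np.diff(p,axis=0),axis=1))
E
```

```text
((413.33526611328125, 261.14117431640625), (15.185132026672363, 57.37810516357422), 49.398704528808594)
0 [[ 436. -195.]
 [ 535. -318.]
 [ 503. -343.]
 [ 405. -220.]] [ 469.55320361 -269.31722112] [157.97579     40.33995045 157.41978768]
40 [[ 437. -186.]
 [ 532. -305.]
 [ 502. -329.]
 [ 407. -210.]] [ 469.39546599 -257.36327701] [152.56400917  38.9580237  152.02705383]
```

View pics/c1.png

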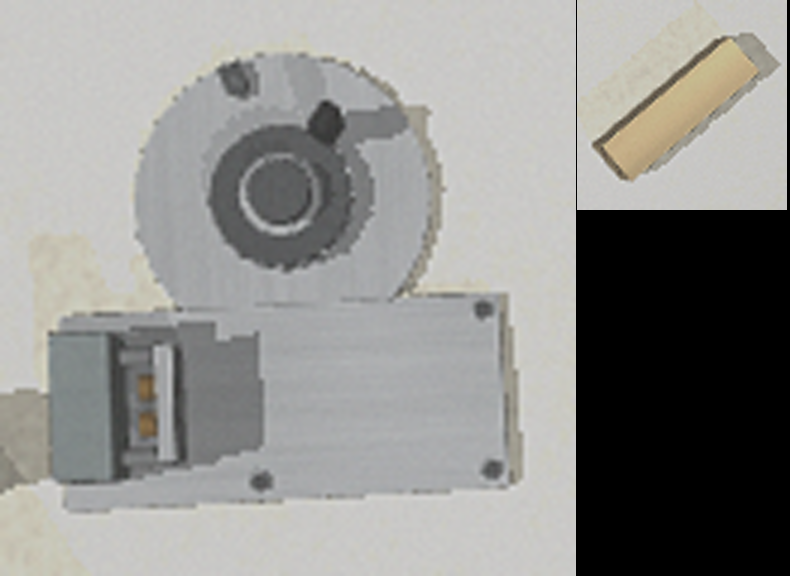

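The crop shows the bed corners at (507,294), (512,485), (65,508) and (62,318). The tab is at (327,120), the mark arrow at (237,78), the post at (280,190) and the plate front at x≈178. The mark lies counterclockwise from the tab.

```bash
python3 - <<'E'
from h import *
C=cam('top'); f=lambda u,z:ray(C,np.array(u,float)/4.8+[195,160],z)[:,:2]
b=f([(507,294),(512,485),(65,508),(62,318)],10);print('bed',b.round(1),np.linalg.norm(np.diff(b,axis=0),axis=1))
x=((b[3]-b[0])+(b[2]-b[1]));print('yaw edges',np.degrees(np.arctan2(x[1],x[0])), np.degrees(np.arctan2(*(b[3]-b[0])[::-1])),np.degrees(np.arctan2(*(b[2]-b[1])[::-1])))
h=f([(52,332),(110,332),(110,482),(52,482)],70);print('head',h.round(1),np.linalg.norm(np.diff(h,axis=0),axis=1))
print('ear',f([(287,204)],10),'post',f([(279,190)],42),'tab',f([(327,118)],62),'mark',f([(237,78)],18))
print('plate top',f([(174,345),(180,460)],62))
E
```

```text
bed [[581.1  34.3]
 [473.6  33.5]
 [464.3 283.8]
 [571.  286.4]] [107.4310928  250.44002915 106.71979194]
yaw edges 92.20728739000604 92.28315861524393 92.13084665917525
head [[558.1 281. ]
 [557.6 249.8]
 [477.7 249.4]
 [478.2 280.2]] [31.12986474 79.89255602 30.84073246]
ear [[634.38175232 158.6075333 ]] post [[637.60838026 160.81931515]] tab [[674.0038152  132.90455329]] mark [[706.26193304 186.19497819]]
plate top [[550.77169116 216.47812989]
 [489.00899995 213.16760959]]
```

```bash
cat >> h.py <<'E'
import json,os
def getcmd(): return json.load(open('cmd.json')) if os.path.exists('cmd.json') else [140.476,557.596,185.476,165.86]
def applied(row):
    """track commanded pose (tool always down) after a call whose last row is row"""
    x,y,z,p=getcmd(); a=np.radians(p); t=np.array([np.cos(a),np.sin(a)]); u=np.array([np.sin(a),-np.cos(a)])
    d=row[3]*t+row[4]*u; c=[x+d[0],y+d[1],z-row[5],p-row[2]]; json.dump(c,open('cmd.json','w')); return c
def rowto(x,y,z,p):
    c=getcmd(); a=np.radians(c[3]); dx,dy=x-c[0],y-c[1]
    return np.round([0,0,c[3]-p,dx*np.cos(a)+dy*np.sin(a),dx*np.sin(a)-dy*np.cos(a),c[2]-z],2)
def rel(x,y,p=None): pass
E
python3 -c "
from h import *
print(rowto(674,133,215,142.5))"
```

```text
[   0.      0.     23.36 -621.08 -281.4   -29.52]
```

>>> carry_out([
  [0, 0, 23.4, -621, -281.4, -29.5, 0],
  [0, 0, 23.4, -621, -281.4, -29.5, 0],
  [0, 0, 23.4, -621, -281.4, -29.5, 0],
  [0, 0, 23.4, -621, -281.4, -29.5, 0],
  [0, 0, 23.4, -621, -281.4, -29.5, 0],
  [0, 0, 23.4, -621, -281.4, -29.5, 0],
  [0, 0, 23.4, -621, -281.4, -29.5, 0],
  [0, 0, 23.4, -621, -281.4, -29.5, 0],
  [0, 0, 23.4, -621, -281.4, -29.5, 0],
  [0, 0, 23.4, -621, -281.4, -29.5, 0],
  [0, 0, 23.4, -621, -281.4, -29.5, 0],
  [0, 0, 23.4, -621, -281.4, -29.5, 0],
  [0, 0, 23.4, -621, -281.4, -29.5, 0],
  [0, 0, 23.4, -621, -281.4, -29.5, 0],
  [0, 0, 23.4, -621, -281.4, -29.5, 0],
  [0, 0, 23.4, -621, -281.4, -29.5, 0],
  [0, 0, 23.4, -621, -281.4, -29.5, 0],
  [0, 0, 23.4, -621, -281.4, -29.5, 0],
])

```text
time_s: 1.9
ee_pos: [672.9, 134.2, 215.2]
ee_rot: [180.0, -0.0, 142.6]
force: [-0.3, 0.4, 0.7]
gripper_width: 45.6
gripper_force: 0.0
```

```bash
python3 - <<'E'
from h import *
print(applied([0,0,23.4,-621,-281.4,-29.5]))
s=state();json.dump({k:list(s[k]) for k in('ee_pos','ee_rot')},open('s_w1.json','w'));im=grab_frame('wrist')[:,:,::-1];cv2.imwrite('pics/w1.png',im)
print(s['ee_pos'],s['ee_rot'],s['gripper_width'])
cv2.imwrite('pics/w1g.png',cv2.resize(gain(im),(800,600),interpolation=cv2.INTER_CUBIC))
E
```

```text
[np.float64(673.9169748410029), np.float64(133.01657708753652), 214.976, 142.46]
[672.85842034 134.19652128 215.20428073] [ 1.79999766e+02 -2.57647745e-02  1.42554451e+02] 45.62404940026982
```

View pics/w1g.png

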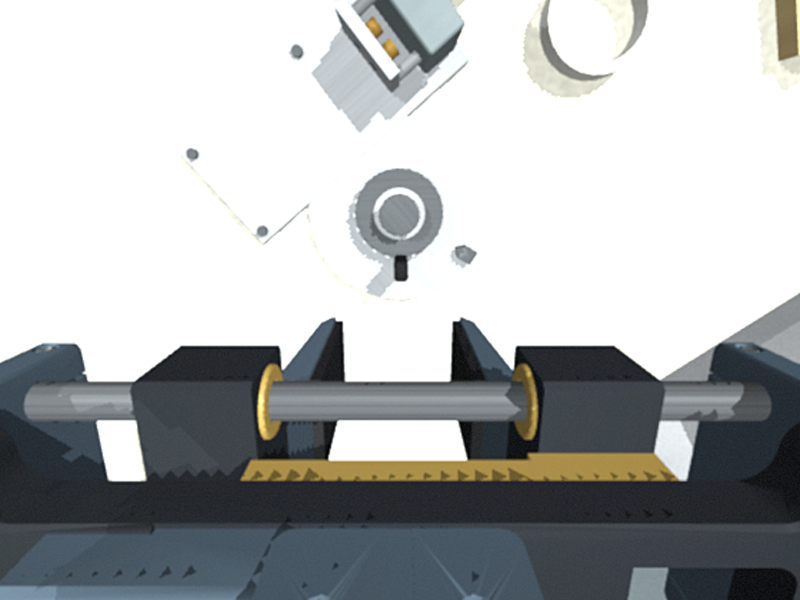

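Wrist view (scaled): tab top at (400,258), post ring at (400,213), arrow at (464,255), bed screws at (192,154), (262,231) and (297,51).

```bash
python3 - <<'E'
from h import *
s={k:np.array(v) for k,v in json.load(open('s_w1.json')).items()}
C=cam('wrist',s); im=cv2.imread('pics/w1.png'); g=cv2.cvtColor(im,cv2.COLOR_BGR2GRAY)
def blob(u,v,r,thr,dbg=1):
    x,y=int(u*.7),int(v*.7); w=g[y-r:y+r+1,x-r:x+r+1].astype(float); k=np.clip(thr-w,0,None); Y,X=np.mgrid[y-r:y+r+1,x-r:x+r+1]
    return (k*X).sum()/k.sum(),(k*Y).sum()/k.sum()
print(g[130:200:2,280].tolist())
dots=[blob(192,154,6,70),blob(262,231,6,70),blob(297,51,6,70)]
print(dots); D=ray(C,dots,10)[:,:2]; print('dots',D.round(1)); v=D[0]-D[1];print('yaw from dots pair',np.degrees(np.arctan2(v[1],v[0]))-90, np.linalg.norm(v)); v=D[2]-D[0];print(np.degrees(np.arctan2(v[1],v[0])),np.linalg.norm(v))
print('mark px',blob(464,254,9,70),ray(C,[blob(464,254,9,70)],18))
m=cv2.inRange(g,0,22);m[:, :260]=0;m[:,300:]=0;m[:165]=0;m[205:]=0
c=cv2.findContours(m,0,2)[0];
for k in c: print('tab bbox',cv2.boundingRect(k),cv2.minAreaRect(k))
# white ring round post: bright annulus near (280,149)
m=cv2.inRange(g[120:180,250:310],95,255)
print('post',ray(C,[(400*.7,213*.7)],42))
cv2.imwrite('pics/w1c.png',cv2.resize(np.clip(im[20:240,120:350].astype(float)*1.1,0,255).astype(np.uint8),None,fx=2.7,fy=2.7,interpolation=cv2.INTER_CUBIC))
E
```

```text
[83, 165, 164, 81, 85, 84, 87, 88, 83, 84, 86, 88, 84, 85, 84, 82, 83, 78, 109, 85, 86, 86, 85, 83, 55, 11, 16, 28, 35, 33, 31, 33, 29, 55, 173]
[(np.float64(136.9090909090909), np.float64(108.24242424242425)), (np.float64(186.0), np.float64(161.16666666666666)), (np.float64(209.4), np.float64(38.733333333333334))]
dots [[486.6  47.3]
 [576.1  51.9]
 [482.6 175. ]]
yaw from dots pair -267.09528722217715 89.61638334569282
91.8267829396468 127.70869228759283
mark px (np.float64(321.0), np.float64(172.69565217391303)) [[698.68159496 187.67096756  18.        ]]
tab bbox (282, 195, 2, 1) ((282.5, 195.0), (1.0, 0.0), 180.0)
tab bbox (277, 190, 4, 6) ((277.6176452636719, 193.02938842773438), (5.830951690673828, 2.057982921600342), 59.036251068115234)
tab bbox (277, 179, 7, 6) ((280.0, 181.5), (5.0, 6.0), 90.0)
post [[638.93356232 163.93604701  42.        ]]
```

View pics/w1c.png

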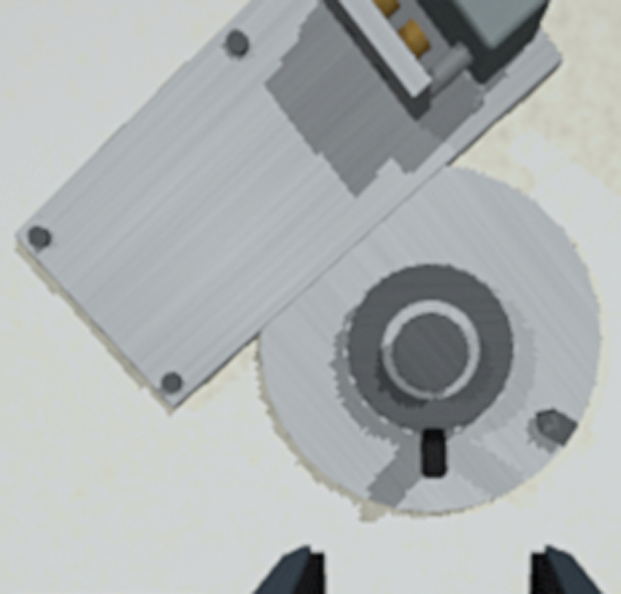

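The enlarged crop shows the tab top around (433,461), post centre (431,350), ring centre about (431,348), arrow from its tip at (535,415) to its base at (562,435), and bed corners (16,239), (172,408) and (560,62).

```bash
python3 - <<'E'
from h import *
s={k:np.array(v) for k,v in json.load(open('s_w1.json')).items()}
C=cam('wrist',s); f=lambda u,z:ray(C,np.array(u,float)/2.7+[120-.3,20-.3],z)[:,:2]
tab=f([(433,461)],62)[0]; post=f([(431,350)],42)[0]
print('tab',tab,'post',post,np.linalg.norm(tab-post))
b=f([(16,239),(172,408),(560,62)],10);print('bed',b.round(1),np.linalg.norm(np.diff(b,axis=0),axis=1))
for i,j in((1,0),(1,2)): v=b[j]-b[i];print(np.degrees(np.arctan2(v[1],v[0])))
mk=f([(555,428)],18)[0]; e=f([(260,340),(432,513),(600,340)],10); print('mark',mk,'ear pts',e)
from scipy.optimize import least_squares
print('ear', least_squares(lambda c:np.linalg.norm(e-c,axis=1)-85,post).x)
for n,p in(('tab',tab),('mark',mk)): v=p-post;print(n,np.linalg.norm(v),np.degrees(np.arctan2(v[1],v[0])))
pl=f([(413,98),(335,0)],62);print('plate',pl)
E
```

```text
tab [676.91309936 134.8230821 ] post [638.65114006 163.10974296] 47.582693411350384
bed [[477.7  35.8]
 [583.7  40.2]
 [573.9 286.8]] [106.11804594 246.74904041]
-177.5821303596896
92.2812553825017
mark [708.28198285 187.88616825] ear pts [[585.18054269  97.58943437]
 [707.71214397 111.04235237]
 [687.70631358 231.10221896]]
ear [639.6698419  161.86763643]
tab 47.582693411350384 -36.47512403323784
mark 73.90754709455794 19.586852448760375
plate [[554.08391539 218.695689  ]
 [508.08767939 215.92474293]]
```

```bash
python3 - <<'E'
from h import *
print(rowto(675.2,134.1,70,143));print(rowto(675.2,134.1,34,143)); print(state()['ee_pos'])
E
```

```text
[  0.     0.    -0.54  -0.36   1.64 144.98]
[  0.     0.    -0.54  -0.36   1.64 180.98]
[672.9969681  134.18589619 215.35588464]
```

>>> carry_out([
  [0, 0, -0.5, -1.8, 1.2, 50, 0],
  [0, 0, -0.5, -1.8, 1.2, 100, 0],
  [0, 0, -0.5, -1.8, 1.2, 135, 0],
  [0, 0, -0.5, -1.8, 1.2, 150, 0],
  [0, 0, -0.5, -1.8, 1.2, 165, 0],
  [0, 0, -0.5, -1.8, 1.2, 175, 0],
  [0, 0, -0.5, -1.8, 1.2, 181, 0],
  [0, 0, -0.5, -1.8, 1.2, 181, 0],
  [0, 0, -0.5, -1.8, 1.2, 181, -0.3],
  [0, 0, -0.5, -1.8, 1.2, 181, -0.5],
  [0, 0, -0.5, -1.8, 1.2, 181, -0.6],
  [0, 0, -0.5, -1.8, 1.2, 181, -0.7],
  [0, 0, -0.5, -1.8, 1.2, 181, -1],
  [0, 0, -0.5, -1.8, 1.2, 181, -1],
  [0, 0, -0.5, -1.8, 1.2, 181, -1],
  [0, 0, -0.5, -1.8, 1.2, 181, -1],
], force=12)

```text
time_s: 3.55
ee_pos: [676.1, 132.9, 33.9]
ee_rot: [180.0, -0.0, 143.0]
force: [0.3, -0.8, 0.1]
gripper_width: 0.6
gripper_force: 0.0
```

```bash
python3 - <<'E'
from h import *
print(applied([0,0,-.5,-1.8,1.2,181]))
s=state();print(s['ee_pos'],s['ee_rot'],s['force'],s['gripper_width'],s['gripper_force'])
E
```

```text
[np.float64(676.0754236882872), np.float64(132.8713236068305), 33.976, 142.96]
[676.069212   132.89376959  33.9153492 ] [ 1.79996398e+02 -4.68165236e-03  1.42958322e+02] [ 0.31706849 -0.77841239  0.06997374] 0.6039397419338964 0.0
```

```bash
python3 - <<'E'
from h import *
im=grab_frame('wrist')[:,:,::-1];im2=grab_frame('scene')[:,:,::-1]
cv2.imwrite('pics/w2.png',im);cv2.imwrite('pics/s2.png',im2)
o=np.zeros((600,800,3),np.uint8);o[:315,:420]=cv2.resize(im,(420,315));o[:315,420:800]=cv2.resize(gain(im2[200:300,250:371]),(380,315),interpolation=cv2.INTER_CUBIC);
cv2.imwrite('pics/w2v.png',o[:315])
E
```

```text
(no output)
```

View pics/w2v.png

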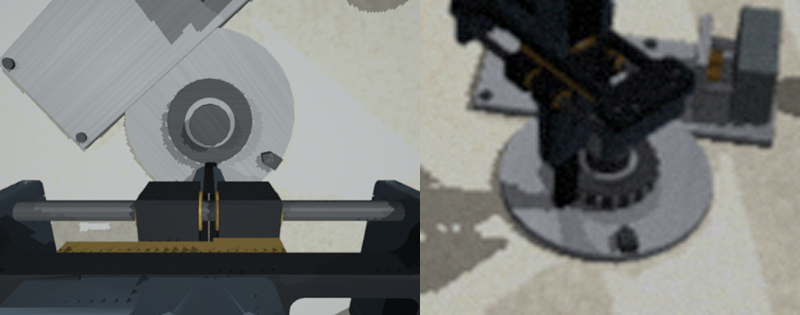

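```bash
python3 - <<'E'
from h import *
im=cv2.imread('pics/w2.png');im2=cv2.imread('pics/s2.png')
o=np.zeros((600,800,3),np.uint8)
a=im[150:300,180:380];o[:300,:400]=cv2.resize(np.clip(a.astype(float)*2.5,0,255).astype(np.uint8),(400,300),interpolation=cv2.INTER_CUBIC)
b=im2[215:285,265:345];o[:350,400:800]=cv2.resize(np.clip(b.astype(float)*2.5,0,255).astype(np.uint8),(400,350),interpolation=cv2.INTER_CUBIC)
cv2.imwrite('pics/w2z.png',o[:350])
C=cam('scene')
ax=np.array([638.5,161.8])
for a in(-37,20): 
    p=ax+46*np.array([np.cos(np.radians(a)),np.sin(np.radians(a))])
    q=proj(C,[[*p,62],[*p,26]]);print(a,((q-[265,215])*5+[400,0]).round())
E
```

```text
-37 [[555. 172.]
 [552. 224.]]
20 [[643. 196.]
 [639. 249.]]
```

View pics/w2z.png

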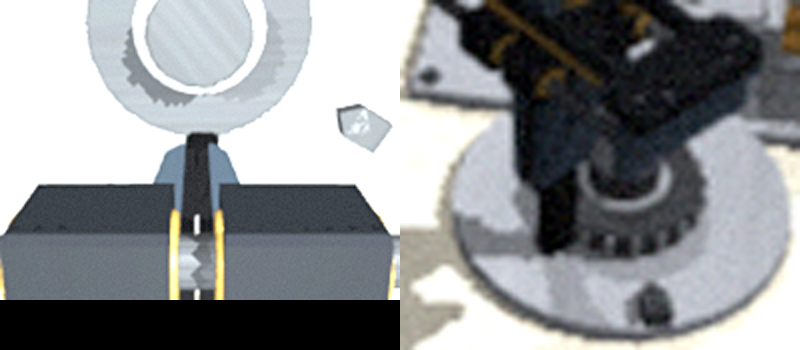

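```bash
python3 - <<'E'
from h import *
a=cv2.imread('pics/scene1.png');b=cv2.imread('pics/s2.png')
for im in(a,b):
    g=im.max(2); print(g[236:270,288:306:1]); 
E
```

```text
[[70 73 73 73 74 73 74 74 78 75 76 75 75 76 73 74 76 76]
 [79 76 76 75 77 76 76 76 74 76 71 74 71 73 74 74 74 77]
 [77 77 76 75 76 79 76 75 76 74 75 74 71 75 74 74 75 74]
 [76 75 76 77 78 78 77 77 73 75 73 72 76 74 69 63 60 55]
 [76 74 77 74 78 77 76 73 74 78 73 76 66 55 47 38 35 28]
 [74 75 76 73 79 75 76 75 74 71 69 55 45 34 25 26 27 26]
 [76 76 74 76 77 77 77 75 70 60 44 32 27 27 26 28 25 24]
 [77 75 75 76 79 72 74 71 56 36 26 26 25 27 25 27 25 25]
 [76 75 76 76 78 74 74 64 38 26 27 27 27 28 22 23 27 28]
 [75 76 75 76 75 70 57 43 27 26 22 23 25 22 21 21 26 28]
 [77 74 76 68 60 50 36 31 25 21 23 20 13 29 30 27 27 24]
 [73 75 67 53 47 43 28 24 15 11 12  7 21 38 33 19 28 27]
 [75 77 62 48 49 42 21 19  7  9  7  9 26 41 30  8 19 24]
 [73 76 65 45 37 24 10  6 10  0  8  5 20 38 30  6  9 19]
 [67 59 53 46 33 10  7  8  5  2  8  1 26 44 28  8  9 10]
 [62 44 44 45 30  5  7  3  1  1  6  7 22 40 34 13  3 10]
 [61 45 44 43 33  2  1  3  0  4  1  2 13 32 41 29 16  7]
 [53 44 43 44 32  2  5  2  0  4  2  7  7 28 39 36 25 10]
 [43 45 43 43 30  1  2  2  3  2  3  3 14 23 31 31 31 27]
 [45 45 46 45 31 
[... 2077 characters left out ...]
30 31 30 32 26]
 [80 61 49 54 34  0  1  0  4  6  7  5 23 31 29 29 28 30]
 [83 72 52 51 32  4  1  1  5  4  6  6 19 30 30 29 30 34]
 [74 68 64 47 28  1  6  6  4  5  0 12 21 23 24 24 25 27]
 [58 58 61 46 25  1  4  0  0  7  9  9 17 27 31 19 24 24]
 [52 53 50 41 17  5  2  0  7  7  1  9 14 28 29 17 12 12]
 [50 52 50 40 17  4  2  4  2  3  6 15 26 26 24 12 11 17]
 [50 50 49 46 28 11  4  0  0  7 20 31 35 32 28 13 14 18]
 [50 53 52 48 40 19  5 13 39 41 33 37 36 37 35 29 30 24]
 [72 63 52 61 65 58 48 45 62 65 57 57 57 50 36 37 37 31]
 [84 79 72 79 79 73 64 67 68 67 65 68 68 64 57 57 56 58]
 [85 85 84 85 84 77 68 66 66 71 68 68 72 76 69 69 69 68]
 [86 87 86 82 81 78 71 69 66 66 69 70 71 76 73 75 75 67]]
```

>>> carry_out([
  [0, 0, 0, 0, 0, 0, -0.4],
  [0, 0, 0, 0, 0, 0, -0.4],
  [0, 0, 0, 0, 0, 0, -0.4],
  [0, 0, 0, 0, 0, 0, -0.4],
  [0, 0, 0, 0, 0, 3, -0.4],
  [0, 0, 0, 0, 0, 6, -0.4],
  [0, 0, 0, 0, 0, 6, -0.4],
  [0, 0, 0, 0, 0, 6, -0.4],
])

```text
time_s: 4.45
ee_pos: [675.9, 132.9, 27.7]
ee_rot: [-180.0, -0.0, 143.0]
force: [-1.2, 0.2, 0.2]
gripper_width: 27.2
gripper_force: 0.0
```

```bash
python3 - <<'E'
from h import *
print(applied([0,0,0,0,0,6]))
s=state();print(s['ee_pos'],s['force'],s['gripper_width'])
im=grab_frame('wrist')[:,:,::-1];cv2.imwrite('pics/w3.png',im)
a=im[150:300,150:410];o=cv2.resize(np.clip(a.astype(float)*3,0,255).astype(np.uint8),(780,450),interpolation=cv2.INTER_CUBIC)
cv2.imwrite('pics/w3z.png',o)
E
```

```text
[np.float64(676.0754236882872), np.float64(132.8713236068305), 27.976, 142.96]
[675.93308714 132.85980126  27.69250821] [-1.20276502  0.20188074  0.20987838] 27.24366380731833
```

View pics/w3z.png

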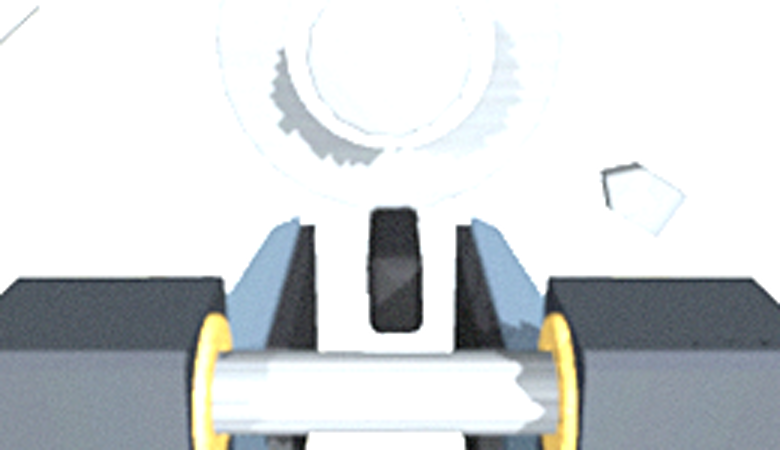

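>>> carry_out([
  [0, 0, 0, 0, 0, 0, -1],
  [0, 0, 0, 0, 0, 0, -1],
  [0, 0, 0, 0, 0, 0, -1],
  [0, 0, 0, 0, 0, 0, -1],
  [0, 0, 0, 0, 0, 0, -1],
])

```text
time_s: 5.0
ee_pos: [676.7, 133.3, 28.1]
ee_rot: [179.9, 0.0, 143.0]
force: [2.0, 2.5, -0.7]
gripper_width: 11.5
gripper_force: 12.0
```

```bash
python3 - <<'E'
from h import *
s=state();print(s['ee_pos'],s['force'],s['gripper_width'],s['gripper_force'])
im=grab_frame('scene')[:,:,::-1];cv2.imwrite('pics/s3.png',im);g=im.max(2); print(g[243:262,285:304])
C=cam('scene');print(proj(C,[[676,133,28],[676,133,40],[676,133,62]]))
E
```

```text
[676.70962038 133.33139668  28.08806439] [ 1.9712456   2.46166186 -0.66935353] 11.451772041102949 12.000073045492172
[[72 31 15 11  3  7  5  3  8 19 11 10 14 18 16 10 11 20 17]
 [69 31 11 10  6  1  3  2 12 10 11 12 18 17 13 15 18 20 18]
 [73 40 11  7  2  4  0  4  7 16 16 12 15 19 14 16 22 18 14]
 [77 46 10  2  8  3  0  8 13 16 15 18 17 18 15 18 18 22 18]
 [74 44 10  6  2  5  5  4 11 12 10 19 18 16 14 17 19 18 19]
 [74 41 11  8  5  7  7  3 12 15 16 14 14 13 20 16 19 24 20]
 [78 55 13  7  7  3  4  2  9 12 17 10 16 21 21 18 20 18 19]
 [81 64 24  6  2  4 10 13  6 12 10 10 19 16 21 21 21 19 12]
 [82 76 54 22  9 26 35 23 10 10 17 13 19 17 18 18 18 18 15]
 [82 83 77 56 36 42 41 24  8 16 15 14 22 20 21 14 29 41 34]
 [84 81 71 57 51 48 44 24  7 16 14 18 17 12 10 14 31 45 42]
 [84 82 68 49 50 49 44 24 10 17 22 18 12  3  6 20 27 39 39]
 [83 81 69 49 51 49 42 24 12 13 14 12  7  4 10 23 33 33 33]
 [83 83 78 66 49 48 44 24  2  3  4  0  5  5 10 25 30 32 31]
 [81 84 80 72 49 50 41 19  7  0  1  6  5  2 17 27 32 31 30]
 [83 84 86 70 49 52 40 15  5  0  3  1  3  5 18 29 28 31 31]
 [80 86 86 79 72 62 40 14  4  0  2  7  7  6  6 19 24 29 30]
 [63 67 66 67 73 71 40  6  3  2  4  2  3  9  2 19 29 27 26]
 [50 52 52 53 58 58 37 10  2  7  6  2  2  8  7 21 33 30 14]]
[[294.94320936 259.46222772]
 [295.10571229 256.0337493 ]
 [295.40968353 249.62057979]]
```

>>> carry_out([
  [0, 0, -4, 0.1, 3.3, 0, -1],
  [0, 0, -8, 0.5, 6.5, 0, -1],
  [0, 0, -12, 1, 9.8, 0, -1],
  [0, 0, -16, 1.8, 13, 0, -1],
  [0, 0, -20, 2.8, 16.1, 0, -1],
  [0, 0, -24, 4.1, 19.1, 0, -1],
  [0, 0, -28, 5.5, 22.1, 0, -1],
  [0, 0, -32, 7.1, 24.9, 0, -1],
  [0, 0, -36, 9, 27.6, 0, -1],
  [0, 0, -40, 11, 30.2, 0, -1],
  [0, 0, -44, 13.2, 32.7, 0, -1],
  [0, 0, -48, 15.6, 34.9, 0, -1],
  [0, 0, -52, 18.1, 37, 0, -1],
  [0, 0, -55, 20, 38.5, 0, -1],
  [0, 0, -57, 21.4, 39.4, 0, -1],
  [0, 0, -57, 21.4, 39.4, 0, -1],
  [0, 0, -57, 21.4, 39.4, 0, -1],
])

```text
time_s: 6.75
ee_pos: [683.8, 178.0, 28.2]
ee_rot: [180.0, 0.2, -160.1]
force: [3.6, 3.9, -1.8]
gripper_width: 12.0
gripper_force: 12.0
```

```bash
python3 - <<'E'
from h import *
print(applied([0,0,-57,21.4,39.4,0]))
s=state();print(s['ee_pos'],s['ee_rot'],s['force'],s['gripper_width'],s['gripper_force'])
v=s['ee_pos'][:2]-[638.5,161.8];print(np.degrees(np.arctan2(v[1],v[0])),np.linalg.norm(v))
S={k:list(s[k]) for k in('ee_pos','ee_rot')};json.dump(S,open('s_w4.json','w'))
im=grab_frame('wrist')[:,:,::-1];cv2.imwrite('pics/w4.png',im)
cv2.imwrite('pics/w4z.png',cv2.resize(np.clip(im[60:300,150:410].astype(float)*1.3,0,255).astype(np.uint8),None,fx=2.5,fy=2.5,interpolation=cv2.INTER_CUBIC))
E
```

```text
[np.float64(682.727092776059), np.float64(177.21177126296925), 27.976, 199.96]
[683.84136429 177.96238204  28.18339627] [ 1.79966449e+02  1.63736043e-01 -1.60109925e+02] [ 3.58444714  3.92642507 -1.78599894] 12.041028689872839 11.99978157877922
19.619116849178393 48.135869251863255
```

View pics/w4z.png

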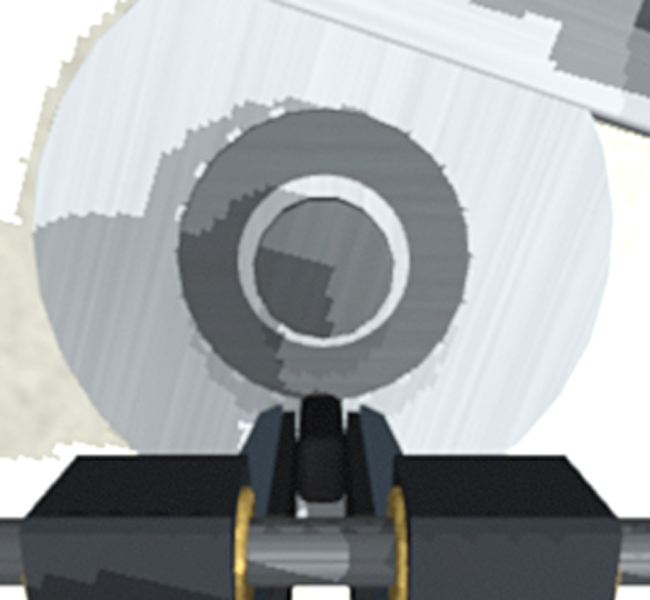

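The ring turned with the tab: the tab points straight out from the axis at (323,260), at world angle ≈19.7°. I'll release it and check against the mark.

>>> carry_out([
  [0, 0, 0, 0, 0, 0, -0.4],
  [0, 0, 0, 0, 0, 0, -0.4],
  [0, 0, 0, 0, 0, 0, -0.4],
  [0, 0, 0, 0, 0, -20, -0.4],
  [0, 0, 0, 0, 0, -60, -0.4],
  [0, 0, 0, 0, 0, -110, 0],
  [0, 0, 0, 0, 0, -150, 0],
  [0, 0, 0, 0, 0, -150, 0],
  [0, 0, 0, 0, 0, -150, 0],
])

```text
time_s: 7.7
ee_pos: [682.7, 177.0, 179.1]
ee_rot: [-180.0, 0.1, -160.1]
force: [-0.3, 0.2, -0.5]
gripper_width: 45.3
gripper_force: 0.0
```

```bash
python3 - <<'E'
from h import *
print(applied([0,0,0,0,0,-150]))
s=state();C=cam('wrist',s)
im=grab_frame('wrist')[:,:,::-1];cv2.imwrite('pics/w5.png',im);print(s['ee_pos'],s['ee_rot'])
top=grab_frame('top')[:,:,::-1];cv2.imwrite('pics/top5.png',top)
g=cv2.cvtColor(im,cv2.COLOR_BGR2GRAY)
u=lambda a,r,z:[639+r*np.cos(np.radians(a)),162+r*np.sin(np.radians(a)),z]
q=proj(C,[u(0,0,42),u(20,46,62),u(20,62,18),u(20,83,18)]);print(q.round(1))
x,y=q[1].astype(int)
print(g[y-14:y+32,x-14:x+15])
E
```

```text
[np.float64(682.727092776059), np.float64(177.21177126296925), 177.976, 199.96]
[682.72804869 176.9906373  179.12186284] [-1.79979818e+02  8.71090662e-02 -1.60053195e+02]
[[279.1 150.1]
 [279.2 194.4]
 [279.1 199. ]
 [279.2 215.1]]
[[105  87  69 ... 115 129 145]
 [119 110 105 ... 154 159 166]
 [118 117 120 ... 168 165 165]
 ...
 [205 205 205 ... 205 205 206]
 [205 205 205 ... 205 205 205]
 [205 205 205 ... 205 205 205]]
```

```bash
python3 - <<'E'
from h import *
g=cv2.cvtColor(cv2.imread('pics/w5.png'),cv2.COLOR_BGR2GRAY)
for y in range(172,224,2): print(y,' '.join(f'{v:3d}' for v in g[y,262:298:1]))
E
```

```text
172  94  94  94  94  95  95  91  87  86  87  86  87  86  87  86  85  85  86  86  86  85  87  87  87  87  87  89  88  90  95  95  95  96  96  96  96
174  95  95  94  95  94  95  95  92  90  87  87  86  88  87  87  88  86  86  86  86  87  86  87  86  85  92  95  95  95  94  95  95  95  95  94  93
176  93  95  95  95  94  95  96  95  95  95  92  90  92  92  87  86  85  87  87  91  93  91  88  92  93  93  95  94  93  94  96  93  93  92  92  90
178  90  86  84  80  83  89  94  94  95  94  94  96  95  95  96  95  93  94  95  95  96  95  94  93  93  95  94  95  94  93  92  92  93 106 132 155
180 119 121 115 105  87  69  63  63  71  78  80  80  90  95  90  83  84  83  91  95  93  93  91  90  87  89  89  92 105 115 129 145 160 167 167 166
182 120 118 118 118 117 120 128 125 109 100  95  80  50  27  19  15  14  15  20  27  40  73 110 132 137 141 155 172 175 168 165 165 165 164 165 166
184 119 119 118 116 113 113 113 115 117 119 119 103  59  14   9  15  13  10  12   8  17  75 150 170 164 163 165 164 164 163 163 163 164 165 166 166
186 123 122 118 115 114 113 114 116 117 118 118  90  43  12   9 
[... 2047 characters left out ...]
 189 188 188 183 143  81  75  77  80  81  82  82  81  82  95 163 189 190 192 195 197 200 204 204 205 205 205
216 204 204 204 204 204 205 204 205 205 204 204 205 207 196 185 186 187 193 198 198 198 198 196 194 200 204 203 203 203 204 204 203 204 203 203 204
218 205 205 205 205 205 205 205 204 205 205 205 204 204 205 205 205 206 205 204 204 204 203 202 201 203 203 203 203 205 204 206 205 205 205 205 205
220 205 205 205 206 206 205 205 205 205 205 206 205 205 204 204 204 204 203 202 202 202 201 201 202 205 205 206 205 205 205 205 205 205 205 206 205
222 205 205 205 205 205 205 205 205 205 205 205 205 206 205 204 204 204 205 204 204 204 204 204 204 205 205 205 206 205 205 205 205 205 205 205 205
```

```bash
python3 - <<'E'
from h import *
im=cv2.imread('pics/w5.png');g=cv2.cvtColor(im,cv2.COLOR_BGR2GRAY)
for y in (140,150,156): print(y,[(i+225,int(v)) for i,v in enumerate(g[y,225:335])if abs(int(g[y,225+i+1])-int(g[y,225+i-1]))>20])
m=cv2.HoughCircles(cv2.GaussianBlur(g,(3,3),0)[90:200,210:350],cv2.HOUGH_GRADIENT_ALT,1.5,1,param1=100,param2=.7,minRadius=10,maxRadius=90)
print(m+np.array([210,90,0]) if m is not None else m)
T=cv2.imread('pics/top5.png');C=cam('top')
q=proj(C,[[684,177,62],[709,187,18]]);print(q);t=cv2.cvtColor(T,cv2.COLOR_BGR2GRAY);x,y=q.mean(0).astype(int);print(t[y-8:y+9,x-10:x+11])
E
```

```text
140 [(235, 177), (236, 155), (237, 130), (245, 138), (246, 113), (247, 83), (254, 79), (261, 79), (262, 117), (266, 126), (267, 101), (290, 103), (291, 145), (292, 173), (296, 166), (297, 129), (298, 92), (311, 93), (312, 138), (313, 171)]
150 [(236, 170), (237, 146), (243, 137), (245, 143), (246, 98), (253, 78), (258, 64), (259, 87), (260, 120), (262, 133), (263, 110), (264, 84), (294, 97), (295, 152), (296, 174), (298, 167), (299, 131), (300, 91), (312, 97), (313, 145), (314, 175)]
156 [(236, 179), (237, 154), (238, 131), (245, 130), (246, 104), (255, 87), (256, 73), (260, 80), (261, 118), (263, 134), (264, 105), (293, 99), (294, 144), (295, 171), (297, 161), (298, 121), (299, 93), (311, 96), (312, 140), (313, 172)]
[[[307.5        145.5         44.28631973]
  [279.         150.          18.81729317]
  [286.5        156.          26.88520241]
  [267.         153.          41.6739502 ]
  [285.         141.          27.44622993]
  [279.         150.          34.21869659]
  [267.         153.          27.6142807 ]
  [274.5        159.          24.13051224]
  [291.         153.        
[... 889 characters left out ...]
3 113 112 115 116  83  51  34  42  32  33  81 116 114 114 112
  114 114 117]
 [114 113 114 112 114 114 115 119  94  35  34  36  29  61 117 115 114 115
  111 115 118]
 [114 112 113 112 113 115 113 115 120  40  35  35  34  25 116 115 115 113
   80  79  81]
 [112 113 114 112 114 114 113 115 118  72  35  37  35  29  40  80  69  69
   79  81  73]
 [113 113 113 113 112 116 113 115 117  72  32  35  34  34  42  73  73  71
   71  73  74]
 [114 114 112 112 112 114 114 113 103 119  38  34  38  33  27  73  74  73
   71  74  73]
 [114 112 113 111 114 115 115 103 103 105  70  33  30  30  27  42  73  78
   75  73  73]
 [114 112 113 112 115 113 114 102 102 104 110  36  26  31  29  34  59  54
   51  50  49]]
```

>>> carry_out([
  [0, 0, 0, 0, 0, 50, -0.4],
  [0, 0, 0, 0, 0, 100, -0.4],
  [0, 0, 0, 0, 0, 130, -0.4],
  [0, 0, 0, 0, 0, 145, -0.4],
  [0, 0, 0, 0, 0, 153, -0.4],
  [0, 0, 0, 0, 0, 153, -0.4],
  [0, 0, 0, 0, 0, 153, -1],
  [0, 0, 0, 0, 0, 153, -1],
  [0, 0, 0, 0, 0, 153, -1],
  [0, 0, 0, 0, 0, 153, -1],
  [0, 0, -1, 0, 0.8, 153, -1],
  [0, 0, -1.8, 0, 1.5, 153, -1],
  [0, 0, -1.8, 0, 1.5, 153, -1],
  [0, 0, -1.8, 0, 1.5, 153, -1],
  [0, 0, -1.8, 0, 1.5, 153, -0.4],
  [0, 0, -1.8, 0, 1.5, 153, -0.4],
  [0, 0, -1.8, 0, 1.5, 153, -0.4],
  [0, 0, -1.8, 0, 1.5, 100, -0.4],
  [0, 0, -1.8, 0, 1.5, 50, 0],
  [0, 0, -1.8, 0, 1.5, 0, 0.2],
])

```text
time_s: 9.8
ee_pos: [681.7, 178.4, 175.9]
ee_rot: [180.0, -0.1, -158.2]
force: [0.8, -0.3, -0.3]
gripper_width: 40.6
gripper_force: 0.0
```

```bash
python3 - <<'E'
from h import *
print(applied([0,0,-1.8,0,1.5,0]))
s=state();C=cam('wrist',s)
im=grab_frame('wrist')[:,:,::-1];cv2.imwrite('pics/w6.png',im);print(s['ee_pos'],s['ee_rot'])
g=cv2.cvtColor(im,cv2.COLOR_BGR2GRAY)
for y in(140,150,156): print(y,[(i+225,int(v)) for i,v in enumerate(g[y,225:335])if abs(int(g[y,225+i+1])-int(g[y,225+i-1]))>25])
for y in range(182,218,3): print(y,' '.join(f'{v:3d}' for v in g[y,262:298:1]))
E
```

```text
[np.float64(682.2150467298243), np.float64(178.6216680132795), 177.976, 201.76000000000002]
[681.66439099 178.35941214 175.91812468] [ 1.79992710e+02 -9.81049847e-02 -1.58231997e+02]
140 [(235, 167), (236, 144), (245, 135), (246, 109), (261, 71), (262, 106), (263, 131), (267, 122), (268, 97), (289, 102), (290, 143), (291, 173), (295, 169), (296, 137), (297, 103), (311, 108), (312, 160)]
150 [(236, 172), (237, 146), (244, 154), (245, 112), (258, 66), (259, 113), (262, 133), (263, 103), (294, 105), (295, 154), (298, 168), (299, 130), (300, 89), (312, 93), (313, 139), (314, 166)]
156 [(236, 167), (237, 143), (245, 111), (255, 80), (259, 73), (260, 115), (263, 110), (293, 94), (294, 133), (295, 166), (297, 172), (298, 137), (299, 91), (311, 94), (312, 129), (313, 168)]
182 120 119 119 110 106 105 100  83  69  63  74  71  58  53  53  55  67  76  78  82  90  94  92  89  89  93 108 109 110 136 160 167 166 165 167 166
185 116 118 114 112 113 114 116 117 117 117 119  88  28   8  13  14  15  14  12   7  34 117 158 164 163 166 166 165 163 163 164 164 164 166 166 164
188 126 119 113 112 114 116 
[... 751 characters left out ...]
 133 136 111  57  34  39  40  37  32  36  38  86 160 182 180 178 177 179 179 176 177 178 176 175 177 177 176
206 179 179 177 177 180 180 157 132 132 134 122  91  79  83  83  85  85  87  89  85  78  86 154 181 178 179 179 176 176 177 176 175 177 177 176 177
209 179 176 176 179 178 168 157 145 133 132 126 102  80  81  89  95  90  93  94  86  80  88 156 181 179 178 177 176 177 175 175 178 177 175 177 177
212 175 176 178 178 178 169 145 130 128 131 128 105  81  82  80  80  81  81  81  80  82  93 157 181 179 176 177 177 175 175 177 176 175 176 176 177
215 204 200 199 196 195 193 191 185 171 173 169 124  76  72  75  74  74  75  74  74  72  97 159 179 177 179 182 184 188 193 196 196 201 205 204 205
```

Tab and mark now line up within about 1°. Next is the board.

```bash
python3 -c "
from h import *
print(rowto(469.4,-257.4,150,128.6))"
```

```text
[   0.      0.     73.16  359.29 -326.06   27.98]
```

>>> carry_out([
  [0, 0, 73.2, 359.3, -326, 28, 0.3],
  [0, 0, 73.2, 359.3, -326, 28, 0.3],
  [0, 0, 73.2, 359.3, -326, 28, 0.3],
  [0, 0, 73.2, 359.3, -326, 28, 0.3],
  [0, 0, 73.2, 359.3, -326, 28, 0.3],
  [0, 0, 73.2, 359.3, -326, 28, 0.3],
  [0, 0, 73.2, 359.3, -326, 28, 0.3],
  [0, 0, 73.2, 359.3, -326, 28, 0.3],
  [0, 0, 73.2, 359.3, -326, 28, 0.3],
  [0, 0, 73.2, 359.3, -326, 28, 0.3],
  [0, 0, 73.2, 359.3, -326, 28, 0.3],
  [0, 0, 73.2, 359.3, -326, 28, 0.3],
  [0, 0, 73.2, 359.3, -326, 28, 0.3],
  [0, 0, 73.2, 359.3, -326, 28, 0.3],
  [0, 0, 73.2, 359.3, -326, 28, 0.3],
])

```text
time_s: 11.35
ee_pos: [469.9, -256.4, 146.9]
ee_rot: [180.0, -0.0, 128.7]
force: [0.1, -0.2, 0.6]
gripper_width: 59.1
gripper_force: 0.0
```

```bash
python3 - <<'E'
from h import *
print(applied([0,0,73.2,359.3,-326,28]))
s=state();C=cam('wrist',s)
im=grab_frame('wrist')[:,:,::-1];cv2.imwrite('pics/w7.png',im);print(s['ee_pos'],s['ee_rot'],s['gripper_width'])
hsv=cv2.cvtColor(im,cv2.COLOR_BGR2HSV)
b=proj(C,[[469.4,-257.4,40]]);print(b,hsv[int(b[0,1])-20,int(b[0,0])])
m=cv2.inRange(hsv,(8,60,120),(35,255,255));m[235:]=0
c=max(cv2.findContours(m,0,2)[0],key=cv2.contourArea);r=cv2.minAreaRect(c);print(r,cv2.boundingRect(c))
q=cv2.boxPoints(r);p=ray(C,q,40)[:,:2];print(p.round(1),np.linalg.norm(np.diff(p,axis=0),axis=1))
g=hsv[:,:,1];
for y in range(60,240,20):print(y,np.where(m[y]>0)[0][[0,-1]] if m[y].any() else None)
for x in(265,278,290):print(x,np.where(m[:,x]>0)[0][[0,-1]])
E
```

```text
[np.float64(469.3715869505677), np.float64(-257.3486883519165), 149.976, 128.56]
[ 469.9200861  -256.40258746  146.91379828] [ 1.79989797e+02 -9.37008550e-04  1.28664765e+02] 59.07226368285766
[[276.410127  197.4598189]] [ 21  80 179]
((275.0, 181.0), (106.0, 38.0), 90.0) (256, 128, 39, 107)
[[ 409.2 -214.4]
 [ 438.8 -190.8]
 [ 510.1 -277.6]
 [ 477.5 -303.5]] [ 37.87698929 112.28037932  41.6118202 ]
60 None
80 None
100 None
120 None
140 [256 294]
160 [257 294]
180 [257 294]
200 [257 293]
220 [258 293]
265 [128 234]
278 [128 234]
290 [128 234]
```

```bash
python3 - <<'E'
from h import *
im=cv2.imread('pics/w7.png');s=dict(ee_pos=np.array([469.92,-256.40,146.91]),ee_rot=np.array([180,0,128.665]));C=cam('wrist',s)
g=cv2.cvtColor(im,cv2.COLOR_BGR2HSV)[:,:,1].astype(int)
L=[];Rr=[]
for y in range(135,232,3):
    d=np.abs(np.diff(im[y].astype(int),axis=0)).sum(1)
    L.append((245+d[245:268].argmax()+.5+.5,y));Rr.append((283+d[283:305].argmax()+1,y))
out=[]
for E in(L,Rr):
    p=ray(C,E,40)[:,:2];vx,vy,x0,y0=cv2.fitLine(p.astype(np.float32),cv2.DIST_HUBER,0,.01,.01).ravel();print(np.degrees(np.arctan2(vy,vx)),x0,y0);out.append((x0,y0))
m=(np.array(out[0])+out[1])/2;print(m)
print(im[115:140,277])
E
```

```text
-52.553387 440.83002 -270.72504
-51.662262 474.06836 -232.14592
[ 457.4492  -251.43549]
[[179 181 178]
 [180 182 178]
 [181 182 179]
 [181 181 178]
 [181 181 178]
 [182 182 178]
 [182 182 179]
 [182 182 179]
 [182 181 178]
 [181 181 178]
 [182 181 178]
 [184 182 179]
 [164 175 177]
 [121 162 175]
 [116 159 176]
 [118 159 176]
 [120 160 176]
 [120 160 176]
 [120 159 176]
 [121 160 176]
 [122 161 177]
 [120 160 176]
 [120 160 176]
 [121 160 177]
 [121 160 176]]
```

```bash
python3 -c "
from h import *
print(rowto(470.3,-260,5,128.4))"
```

```text
[  0.     0.     0.16  -2.65  -0.93 144.98]
```

>>> carry_out([
  [0, 0, 0.2, -2.7, -0.9, 50, 0.3],
  [0, 0, 0.2, -2.7, -0.9, 90, 0.3],
  [0, 0, 0.2, -2.7, -0.9, 115, 0.3],
  [0, 0, 0.2, -2.7, -0.9, 130, 0.3],
  [0, 0, 0.2, -2.7, -0.9, 140, 0.3],
  [0, 0, 0.2, -2.7, -0.9, 145, 0.3],
  [0, 0, 0.2, -2.7, -0.9, 145, 0.3],
  [0, 0, 0.2, -2.7, -0.9, 145, 0.3],
])

```text
time_s: 12.2
ee_pos: [471.0, -260.3, 2.7]
ee_rot: [180.0, 0.1, 128.4]
force: [-0.7, -0.4, 0.2]
gripper_width: 59.2
gripper_force: 0.0
```

```bash
python3 - <<'E'
from h import *
print(applied([0,0,.2,-2.7,-.9,145]))
s=state();print(s['ee_pos'],s['force'],s['gripper_width'])
im=grab_frame('wrist')[:,:,::-1];cv2.imwrite('pics/w8.png',im);im2=grab_frame('scene')[:,:,::-1];cv2.imwrite('pics/s8.png',im2)
q=proj(cam('scene'),[[470,-260,0],[470,-260,40]]).astype(int);print(q)
x,y=q.mean(0).astype(int)
o=np.zeros((480,800,3),np.uint8)
o[:,:400]=cv2.resize(np.clip(im[100:300,195:362]*1.0,0,255).astype(np.uint8),(400,480))
o[:,400:]=cv2.resize(gain(im2[y-36:y+36,x-30:x+30]),(400,480),interpolation=cv2.INTER_CUBIC)
cv2.imwrite('pics/w8z.png',o)
E
```

```text
[np.float64(470.3508280710715), np.float64(-260.0209695549179), 4.975999999999999, 128.36]
[ 471.04322293 -260.30091684    2.69046391] [-0.73275317 -0.38612824  0.22326253] 59.177730279159015
[[175 193]
 [173 183]]
```

View pics/w8z.png

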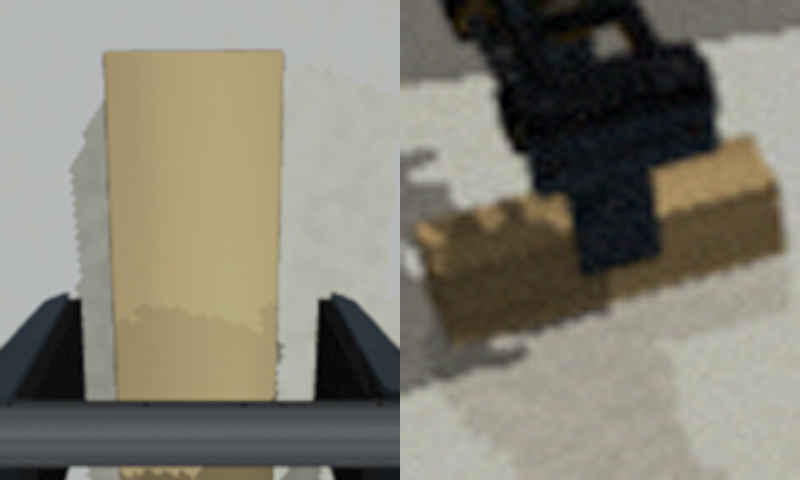

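View: the fingers straddle the board centrally, and their tips end well above the table (about 20–30 mm). The true tips sit behind the stated TCP, so I'll go 10 mm lower with the force guarded, then grip.

>>> carry_out([
  [0, 0, 0, 0, 0, 3, 0.3],
  [0, 0, 0, 0, 0, 6, 0.3],
  [0, 0, 0, 0, 0, 8, 0.3],
  [0, 0, 0, 0, 0, 8, 0.3],
], force=30)

```text
time_s: 12.7
ee_pos: [470.0, -259.9, -6.5]
ee_rot: [-180.0, -0.0, 128.4]
force: [-1.0, 0.6, -1.1]
gripper_width: 59.3
gripper_force: 0.0
```

>>> carry_out([
  [0, 0, 0, 0, 0, 0, -1],
  [0, 0, 0, 0, 0, 0, -1],
  [0, 0, 0, 0, 0, 0, -1],
  [0, 0, 0, 0, 0, 0, -1],
  [0, 0, 0, 0, 0, 0, -1],
  [0, 0, 0, 0, 0, 0, -1],
])

```text
time_s: 13.3
ee_pos: [470.4, -260.1, -6.0]
ee_rot: [180.0, 0.0, 128.4]
force: [-0.5, -0.5, 0.4]
gripper_width: 39.7
gripper_force: 30.0
```

```bash
python3 - <<'E'
from h import *
print(applied([0,0,0,0,0,8]))
print(rowto(525.9,112.4,100,92.3))
E
```

```text
[np.float64(470.3508280710715), np.float64(-260.0209695549179), -3.024000000000001, 128.36]
[   0.      0.     36.06  257.55  274.68 -103.02]
```

>>> carry_out([
  [0, 0, 0, 0, 0, -15, -1],
  [0, 0, 0, 0, 0, -45, -1],
  [0, 0, 0, 10, 10, -80, -1],
  [0, 0, 5, 35, 37, -103, -1],
  [0, 0, 9, 60, 64, -103, -1],
  [0, 0, 13, 85, 91, -103, -1],
  [0, 0, 17, 110, 118, -103, -1],
  [0, 0, 21, 135, 145, -103, -1],
  [0, 0, 25, 160, 171, -103, -1],
  [0, 0, 29, 185, 198, -103, -1],
  [0, 0, 32, 210, 224, -103, -1],
  [0, 0, 35, 235, 250, -103, -1],
  [0, 0, 36.1, 250, 267, -103, -1],
  [0, 0, 36.1, 257.5, 274.7, -103, -1],
  [0, 0, 36.1, 257.5, 274.7, -103, -1],
  [0, 0, 36.1, 257.5, 274.7, -103, -1],
])

```text
time_s: 14.9
ee_pos: [525.4, 111.5, 96.6]
ee_rot: [-179.9, 0.0, 92.3]
force: [0.5, -0.6, -1.3]
gripper_width: 39.9
gripper_force: 30.0
```

```bash
python3 - <<'E'
from h import *
print(applied([0,0,36.1,257.5,274.7,-103]))
s=state();print(s['ee_pos'],s['ee_rot'],s['force'],s['gripper_width'])
C=cam('wrist',s);im=grab_frame('wrist')[:,:,::-1];cv2.imwrite('pics/w9.png',im)
J=lambda x,y,z:[524.1-.0401*x-.9992*y,157.4+.9992*x-.0401*y,z]
print(proj(C,[J(60,-32,62),J(60,32,62),J(130,-55,10),J(130,55,10),J(0,-55,10),J(0,55,10),J(92,-40,70),J(92,40,70)]).round(1))
hsv=cv2.cvtColor(im,cv2.COLOR_BGR2HSV);m=cv2.inRange(hsv,(8,60,60),(35,255,255))
for y in range(20,260,12):
    w=np.where(m[y]>0)[0]; d=np.abs(np.diff(im[y].astype(int),axis=0)).sum(1)
    print(y,w[[0,-1]] if len(w) else None,[(int(i),int(d[i])) for i in np.where(d>60)[0]][:24])
E
```

```text
[np.float64(525.9458593118884), np.float64(112.37066904795483), 99.976, 92.26000000000002]
[525.44352008 111.51677922  96.62501712] [-1.79938579e+02  4.06514098e-02  9.22775149e+01] [ 0.46105488 -0.5899825  -1.25578112] 39.945992276644226
[[321.1  79.5]
 [233.5  79.6]
 [342.9  -1.1]
 [211.7  -0.8]
 [335.3 155.4]
 [219.9 155.6]
 [336.3  26.8]
 [218.1  27. ]]
20 None [(213, 72), (218, 90), (219, 97), (336, 85), (341, 102)]
32 None [(214, 71), (223, 146), (224, 187), (330, 109), (331, 182), (341, 83)]
44 None [(214, 77), (215, 62), (230, 136), (231, 183), (248, 61), (306, 79), (307, 72), (318, 65), (319, 80), (324, 104), (327, 85), (340, 119), (341, 71)]
56 [257 298] [(214, 69), (215, 87), (233, 71), (234, 85), (256, 63), (274, 68), (281, 82), (298, 91), (329, 82), (340, 74)]
68 None [(215, 75), (320, 61), (321, 103), (329, 108), (339, 99)]
80 None [(234, 83), (235, 124), (329, 100), (338, 78)]
92 None [(216, 61), (240, 66), (241, 75), (329, 91)]
104 None [(241, 62), (242, 75), (329, 89), (480, 63)]
116 None [(218, 61), (246, 73), (247, 85), (316, 98), (384, 71), (385, 81), (430, 104)]

[... 1067 characters left out ...]
 (240, 65), (397, 84), (398, 96)]
212 [242 314] [(223, 64)]
224 [242 314] [(224, 62), (230, 62), (231, 88), (232, 80), (233, 66), (239, 126), (313, 63), (315, 73), (316, 125), (323, 94), (324, 103), (332, 67), (336, 74), (337, 84), (441, 75)]
236 [242 314] [(220, 125), (221, 207), (222, 86), (241, 246), (242, 93), (313, 133), (314, 240), (333, 132), (334, 173), (335, 88), (358, 79), (359, 95), (415, 74)]
248 [242 314] [(10, 86), (11, 133), (12, 100), (56, 233), (57, 215), (126, 119), (127, 206), (128, 166), (204, 253), (205, 228), (211, 126), (212, 210), (213, 84), (241, 110), (242, 117), (243, 130), (312, 84), (313, 187), (314, 158), (342, 143), (343, 182), (344, 94), (349, 98), (350, 261)]
```

>>> carry_out([
  [0, 0, 0, 0, 0, 30, -1],
  [0, 0, 0, 0, 0, 55, -1],
  [0, 0, 0, 0, 0, 72, -1],
  [0, 0, 0, 0, 0, 82, -1],
  [0, 0, 0, 0, 0, 87, -1],
  [0, 0, 0, 0, 0, 90, -1],
  [0, 0, 0, 0, 0, 90, -1],
  [0, 0, 0, 0, 0, 90, -1],
  [0, 0, 0, 0, 0, 90, -1],
])

```text
time_s: 15.85
ee_pos: [526.4, 112.5, 7.6]
ee_rot: [179.9, -0.0, 92.3]
force: [-0.0, -0.1, -2.7]
gripper_width: 40.1
gripper_force: 30.0
```

```bash
python3 - <<'E'
from h import *
print(applied([0,0,0,0,0,90]))
for i in range(3):
    s=state();print(s['ee_pos'],s['ee_rot'],s['force'],s['torque'],s['gripper_width'])
E
```

```text
[np.float64(525.9458593118884), np.float64(112.37066904795483), 9.975999999999999, 92.26000000000002]
[526.43948258 112.50901094   7.60986756] [ 1.79920850e+02 -1.65513195e-02  9.22660118e+01] [-0.01257106 -0.14410317 -2.70156406] [-0.11155539  0.08522493  0.02451348] 40.07823523307703
[526.43948258 112.50901094   7.60986756] [ 1.79920850e+02 -1.65513195e-02  9.22660118e+01] [-0.01257106 -0.14410317 -2.70156406] [-0.11155539  0.08522493  0.02451348] 40.07823523307703
[526.43948258 112.50901094   7.60986756] [ 1.79920850e+02 -1.65513195e-02  9.22660118e+01] [-0.01257106 -0.14410317 -2.70156406] [-0.11155539  0.08522493  0.02451348] 40.07823523307703
```

>>> carry_out([
  [0, 0, 0, 0, 0, 1, -1],
  [0, 0, 0, 0, 0, 2, -1],
  [0, 0, 0, 0, 0, 2.5, -1],
  [0, 0, 0, 0, 0, 2.5, -1],
])

```text
time_s: 16.25
ee_pos: [525.9, 112.4, 4.4]
ee_rot: [-180.0, -0.0, 92.3]
force: [1.1, 0.4, -2.9]
gripper_width: 39.9
gripper_force: 30.0
```

>>> carry_out([
  [0, 0, 0, 0, 0, 0.5, -1],
  [0, 0, 0, 0, 0, 1, -1],
  [0, 0, 0, 0, 0, 1, -1],
])

```text
time_s: 16.55
ee_pos: [526.0, 112.4, 4.0]
ee_rot: [180.0, -0.0, 92.3]
force: [-2.0, 0.6, 4.2]
gripper_width: 39.6
gripper_force: 30.0
```

>>> carry_out([
  [0, 0, 0, 2, 0, -0.5, -1],
  [0, 0, 0, 6, 0, -0.5, -1],
  [0, 0, 0, 11, 0, -0.5, -1],
  [0, 0, 0, 16, 0, -0.5, -1],
  [0, 0, 0, 20, 0, -0.5, -1],
  [0, 0, 0, 22, 0, -0.5, -1],
  [0, 0, 0, 23, 0, -0.5, -1],
  [0, 0, 0, 23, 0, -0.5, -1],
  [0, 0, 0, 23, 0, -0.5, -1],
])

```text
time_s: 17.45
ee_pos: [525.1, 135.7, 4.0]
ee_rot: [180.0, -0.0, 92.2]
force: [0.3, 0.7, 1.1]
gripper_width: 39.7
gripper_force: 30.0
```

>>> carry_out([
  [0, 0, 0, 1, 0, 0, -1],
  [0, 0, 0, 2, 0, 0, -1],
  [0, 0, 0, 2, 0, 0, -1],
])

```text
time_s: 17.75
ee_pos: [525.0, 137.3, 4.0]
ee_rot: [180.0, 0.0, 92.3]
force: [-0.6, -0.6, 1.1]
gripper_width: 40.1
gripper_force: 30.0
```

>>> carry_out([
  [0, 0, 0, 1, 0, 0, -1],
  [0, 0, 0, 2, 0, 0, -1],
  [0, 0, 0, 2, 0, 0, -1],
])

```text
time_s: 18.05
ee_pos: [524.9, 139.5, 4.0]
ee_rot: [180.0, -0.0, 92.3]
force: [0.4, -1.4, 1.8]
gripper_width: 39.6
gripper_force: 30.0
```

>>> carry_out([
  [0, 0, 0, 1, 0, 0, -1],
  [0, 0, 0, 2, 0, 0, -1],
  [0, 0, 0, 2, 0, 0, -1],
])

```text
time_s: 18.35
ee_pos: [524.8, 141.5, 3.9]
ee_rot: [-180.0, -0.0, 92.3]
force: [-0.6, -1.3, 1.8]
gripper_width: 39.6
gripper_force: 30.0
```

>>> carry_out([
  [0, 0, 0, 1, 0, 0, -1],
  [0, 0, 0, 2, 0, 0, -1],
  [0, 0, 0, 2, 0, 0, -1],
])

```text
time_s: 18.65
ee_pos: [524.8, 142.8, 4.0]
ee_rot: [180.0, 0.1, 92.3]
force: [0.1, -4.4, 1.4]
gripper_width: 40.1
gripper_force: 30.0
```

>>> carry_out([
  [0, 0, 0, 1, 0, 0, -1],
  [0, 0, 0, 2, 0, 0, -1],
  [0, 0, 0, 2, 0, 0, -1],
  [0, 0, 0, 2, 0, 0, -1],
])

```text
time_s: 19.05
ee_pos: [524.7, 144.6, 4.0]
ee_rot: [180.0, 0.1, 92.3]
force: [-0.5, -5.8, 1.8]
gripper_width: 39.8
gripper_force: 30.0
```

>>> carry_out([
  [0, 0, 0, 1, 0, 0, -1],
  [0, 0, 0, 2, 0, 0, -1],
  [0, 0, 0, 3, 0, 0, -1],
  [0, 0, 0, 3, 0, 0, -1],
])

```text
time_s: 19.45
ee_pos: [524.6, 147.2, 4.0]
ee_rot: [-180.0, 0.1, 92.3]
force: [0.7, -6.9, 2.4]
gripper_width: 39.8
gripper_force: 30.0
```

>>> carry_out([
  [0, 0, 0, 1, 0, 0, -1],
  [0, 0, 0, 2, 0, 0, -1],
  [0, 0, 0, 3, 0, 0, -1],
  [0, 0, 0, 3, 0, 0, -1],
  [0, 0, 0, 3, 0, 0, -1],
])

```text
time_s: 19.95
ee_pos: [524.5, 149.8, 4.0]
ee_rot: [180.0, 0.1, 92.3]
force: [0.8, -8.7, 2.3]
gripper_width: 39.8
gripper_force: 30.0
```

```bash
python3 - <<'E'
from h import *
import time
print(applied([0,0,0,39,0,3]))
S=[]
for i in range(6):
    im=grab_frame('wrist'); s=state(); S.append(np.r_[s['ee_pos'],s['force'],s['ee_rot'][2],s['gripper_width']])
print(np.mean(S,0).round(2),np.std(S,0).round(2)); im=im[:,:,::-1]; cv2.imwrite('pics/w10.png',im); C=cam('wrist',s)
J=lambda x,y,z:[524.1-.0401*x-.9992*y,157.4+.9992*x-.0401*y,z]
print(proj(C,[J(70,-32,62),J(70,32,62),J(66,0,62),J(92,-40,70),J(92,40,70),J(70,-20,50),J(70,20,50)]).round(1))
for x in(248,262,278,292,308): 
    d=np.abs(np.diff(im[:,x].astype(int),axis=0)).sum(1);print(x,[(int(i),int(d[i])) for i in np.where(d[:250]>50)[0]])
E
```

```text
[np.float64(524.4079249843408), np.float64(151.34033363470937), 6.975999999999999, 92.26000000000002]
[524.51 149.82   4.     0.82  -8.69   2.24  92.31  39.73] [0.   0.01 0.   0.36 0.26 0.53 0.   0.2 ]
[[346.1 116. ]
 [205.4 116.2]
 [275.8 125.2]
 [373.2  59.3]
 [177.7  59.5]
 [316.4 116.8]
 [235.4 116.9]]
248 [(76, 70), (77, 53), (97, 123), (98, 145), (99, 54), (119, 72), (120, 140), (122, 76), (141, 78), (142, 59)]
262 [(76, 77), (97, 96), (98, 126), (99, 51), (119, 78), (120, 142), (122, 86), (142, 53)]
278 [(79, 115), (80, 60), (98, 95), (119, 80), (120, 141), (122, 90), (143, 87), (144, 65)]
292 [(76, 75), (97, 107), (98, 129), (119, 82), (120, 142), (122, 91), (138, 92), (139, 67)]
308 [(97, 117), (98, 121), (119, 85), (120, 137), (122, 92), (139, 87), (140, 69)]
```

>>> carry_out([
  [0, 0, 0, 1, 0, 0, -1],
  [0, 0, 0, 2, 0, 0, -1],
  [0, 0, 0, 2, 0, 0, -1],
  [0, 0, 0, 2, 0, 0, -1],
  [0, 0, 0, 2, 0, 0, -1],
  [0, 0, 0, 2, 0, 0, -1],
])

```text
time_s: 20.85
ee_pos: [524.4, 151.5, 4.0]
ee_rot: [-180.0, 0.2, 92.3]
force: [1.1, -9.1, 3.0]
gripper_width: 39.9
gripper_force: 30.0
```

```bash
python3 - <<'E'
from h import *
S=[]
for i in range(6):
    im=grab_frame('wrist'); s=state(); S.append(np.r_[s['ee_pos'],s['force'],s['ee_rot'][2],s['gripper_width']])
print(np.mean(S,0).round(2),s['torque']); im=im[:,:,::-1]; cv2.imwrite('pics/w11.png',im); C=cam('wrist',s)
J=lambda x,y,z:[524.1-.0401*x-.9992*y,157.4+.9992*x-.0401*y,z]
print(proj(C,[J(68,0,62),J(70,0,62),J(92,-40,70),J(92,40,70),J(70,-32,62),J(70,32,62),J(70,0,50)]).round(1))
for x in(200,248,292,308,350): 
    d=np.abs(np.diff(im[:,x].astype(int),axis=0)).sum(1);print(x,[(int(i),int(d[i])) for i in np.where(d[:250]>50)[0]])
for y in(20,30,40,50,60,105,110,115,125,150,170,190):
    d=np.abs(np.diff(im[y].astype(int),axis=0)).sum(1);print(y,[(int(i),int(d[i])) for i in np.where(d>70)[0] if 160<i<390])
E
```

```text
[524.44 151.52   4.02   1.24  -9.56   2.63  92.32  39.81] [-1.62777546 -0.16884913  0.02771203]
[[275.8 124.6]
 [275.8 120.1]
 [372.9  63.9]
 [178.1  64.1]
 [345.9 120. ]
 [205.6 120.1]
 [275.9 120.5]]
200 [(72, 52), (73, 173), (74, 121), (240, 88), (241, 300), (242, 71)]
248 [(76, 68), (77, 53), (97, 106), (98, 152), (99, 72), (119, 68), (120, 140), (122, 75), (140, 76), (141, 59)]
292 [(76, 76), (97, 107), (98, 129), (99, 56), (119, 78), (120, 141), (122, 91), (142, 79)]
308 [(97, 116), (98, 131), (119, 79), (120, 143), (122, 90), (142, 88), (143, 67)]
350 [(74, 88), (75, 141), (76, 90), (85, 60), (86, 98), (161, 88), (162, 67)]
20 [(176, 80), (177, 157), (374, 183), (375, 71)]
30 [(177, 74), (178, 150), (373, 205), (374, 82)]
40 [(178, 96), (179, 166), (372, 120), (373, 120)]
50 [(179, 107), (180, 164), (372, 176)]
60 [(181, 143), (182, 170), (370, 233), (371, 79)]
105 [(346, 87), (351, 106), (365, 83)]
110 [(345, 72), (346, 75), (351, 102), (364, 96)]
115 [(345, 102), (346, 71), (351, 103), (364, 96)]
125 [(220, 84), (351, 99), (363, 107), (375, 98)]
150 [(225, 77), (350, 101)]
170 [(193, 71), (236, 75), (315, 89)]
190 [(239, 71), (314, 76), (322, 99)]
```

```bash
python3 -c "
from workcell import workorder
print(workorder.job_done())"
```

```text
the job is handed in; nothing more can be done
None
```

I handed the job in: the ring's tab is within about 1° of the locked mark, and the arm is still holding the board flat, square and centred with the plate pushed in about 9.5–10 mm (about 9 N); the arm did not touch the screwdriver, tape or jar.

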